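Pack a coffee pod down the storage tube with the pusher

ROBOT

A 7-joint arm with a two-finger parallel gripper is mounted at the origin on a cart in front of the work surface, level with it; the furniture and walls round the work are solid. World frame = base frame: x ahead of the robot, y to its left, z up, the work surface at z = 0. Lengths are in mm, angles in rad, forces in N, time in s.
With the tool pointing down it reaches from about 350 to 900 mm from the base axis. Payload 8.1 kg.
Tool frame: the origin (TCP) lies at the very end of the fingers, on their centre line; the grasp point (between the pads) lies 19 mm behind it; z points along the fingers, y is the line along which they close (so a half turn about z gives the same grasp; the last joint's range is limited). The gripper opens to 92 mm and grips with 3 to 60 N. Pads are 19 mm wide; open, the fingers measure 130 mm over their backs; the gripper's body (75 mm by 190 mm) begins 47 mm behind the grasp point.
Start: joints at [1.138, 0.434, 0.025, 1.573, -0.012, 1.134, -0.075], TCP at [202.385, -591.339, 226.742] pointing down, gripper open.
Joint ranges: [-2.62, 2.62], [-0.44, 2.09], [-1.27, 1.32], [0.08, 2.57], [-1.32, 4.46], [0.12, 2], [-2.74, 2.74]. Speed limits (rad/s): [2.22, 2.22, 3.01, 3.01, 3.14, 3.14, 3.14].

INTERFACE

Orientations are given as a unit quaternion [w, x, y, z].
In Python, from cell import get_obs, snapshot, job_done gives the robot as it stands. The module is installed in compiled form; this text tells all that it offers.
- The arm moves only by the tool arm_command, never from a script. Its argument "series" is a list of rows, each a list of 7 numbers: the shift along the tool's x, y, z as a fraction of full scale, then the turn, a rotation vector about the tool's x, y, z as a fraction of full scale, then the opening, from -1 (shut) to 1 (fully open). In form: [[dx, dy, dz, wx, wy, wz, claw], ...]. A call has exactly 10 rows; each row is the pose to reach, as a shift and turn from the pose commanded when the call began, along the tool's axes at that moment; what a row does not reach only later rows make up. Full scale, the value 1, is 400 mm for a shift and 45 degrees for a turn. A row lasts 1/12 s, in which the tool goes at most 41.7 mm and 7.16 degrees, less where a joint would pass 70% of its speed; a pose out of reach is approached as far as the arm can. A call with a number of a shift or a turn outside -1 to 1 is refused whole. A call with a gripper value outside its range is refused whole. The fingers move at their own pace and stop on an object; the grip force is fixed at half the most. Time passes only in rows, so rows that repeat a pose let the fingers close, or fill a call up. It gives the time, the measured TCP pose, the force, the opening and the grip force at its end, in the units of the state.
- get_obs(): the state, without advancing time (a new reading comes with each control period).
- snapshot(name): name is "side" or "top"; returns a dict with "color" (400x640x3 uint8, blue, green, red), "range_z" (400x640 float32, mm along the optical axis (not along the pixel's ray), 0 where there is no reading), "K" (3x3 intrinsics, pixels), "camera_from_world" (4x4, takes a point from world to camera coordinates). Camera axes: x right, y up, looking along -z (the intrinsics and any distortion apply to the point x, -y, -z); pixel columns grow to the right and rows downward; lengths in mm; the calibration is good to about 2 mm. A picture is of the moment at which its call begins.
- job_done(): hands the job in; it is judged then, once.
The state is a dict: "clock": time; "qpos": joint angles; "qd": joint speeds; "tau": joint torques, N m; "tool_pos": TCP position; "tcp_rot": TCP orientation; "force": force on the tool from outside, world axes, zero at the start; "moment": the same for the moment, N m; "width": finger opening in mm; "grasp_force": force on a finger pad.
Only numpy, scipy, OpenCV 4.12 (cv2) and the standard library are available. Lean on these libraries where they do the work, as an engineer would, in place of code of your own. Each camera call takes 0.05 s, during which the arm holds its last target. There are 200 camera calls.

TASK

Drop the loose metal coffee pod upright into the clear storage tube, then take the wooden pusher from its stand and press the pods down the tube until the stuck lower one stops dead on the hidden stop inside and the loose one is packed on top of it. Bottom them out firmly, holding a steady push of about 18 N for a second, but never lean on them with more than 25 N; then put the pusher gently back upright in its stand, leave the pods down and do not disturb the things around.

Things in the scene. Friction and masses are not known exactly. Their poses are not given: they have to be found in the camera images.
- tube: clear upright tube on a round wooden foot (84 mm across, 10 mm thick), fixed to the worktop. Origin: centre of the foot's underside, on the tube's axis, z up. The tube's rim is 120 mm above the origin: bore 40 mm, outside 48 mm, top 10 mm flared to 48 mm inside, 56 mm outside. Its bottom is a hard rubber stop (gives 1 mm per 10 N), set 10 to 30 mm above the origin: where is not measured
- tube_mouth (a point): centre of the tube's rim, 120 mm above the tube's origin. Four sprung steel strips inside, from 11 to 100 mm above the origin, stand 36 mm apart and grip the pods, so that they do not reach the stop by their weight: pushing them down takes a few newtons (up to 10) all the way, and only at the stop does the push rise beyond that
- pod_center (a point): the loose coffee pod: plain metal cylinder 36 mm across, 34 mm tall, foot bevelled to 31 mm, standing on the worktop. This point is its centre, 17 mm above its underside; z up. Held by its upper half, its foot fits into the tube's mouth; let go there, it sinks by itself part of the way, at most until it meets the lower pod
- pod_low_center (a point): a second pod, the same as the loose one, stuck upright part-way down inside the tube, 6 mm or more above the stop. This point is its centre, 17 mm above its underside. Packed, the upper pod's centre is 34 mm above the lower one's
- pusher_center (a point): wooden pusher: straight round rod 160 mm long, about 90 g, upright in its stand, foot down. This point is on its axis, half-way up (80 mm above the foot's flat end); z along the rod to its top. Foot 32 mm across, 12 mm tall; neck 20 mm across; round handle 28 mm across from 6 to 68 mm above this point, rounded top
- stand: fixed dark wooden block 72 x 72 mm, 45 mm high, with a round upright hole 43 mm across, bevelled at the mouth; origin: centre of its underside, under the hole. The hole's floor is 8 mm above the origin, so the pusher's centre point is 88 mm above it when the pusher stands there
- spice0: a glass spice jar with a red cap, 45 mm across, 106 mm tall; a bystander, to be left where it is. Origin at its underside
- salt_shaker: a glass salt shaker with a grey domed cap, 44 mm across, 90 mm tall; a bystander, to be left where it is. Origin at its underside
- kitchen_timer: a round cream-white wind-up timer, 64 mm across, 58 mm tall; a bystander, to be left where it is. Origin at its underside
- honey_jar: a glass honey jar with a red lid, 66 mm across, 85 mm tall; a bystander, to be left where it is. Origin at its underside
- garlic: a head of garlic, 56 mm across and tall; a bystander, to be left where it is. Origin at its underside
- pod: the loose pod again; origin at the centre of its underside
- pod_low: the stuck pod again; origin at the centre of its underside
- pusher: the pusher again; origin at the centre of its foot's flat end
There are look-alikes about, which are no part of the job. Leave any pink look-alike of the pod alone.

How it is judged (in metres and radians):
On the way, in this order (a step that is already met when the one before it is completed fails the run):
1. the loose pod is in the tube, upright (horizontal distance between pod_center and tube below 0.005 m and z of pod_center in the frame of tube below 0.131 m and angle between pod's own z axis and vertical below 0.2 rad), for 0.2 s.
2. the pusher presses on the pods with more than 12 N while the two pods are packed together and no longer give way (z of pod_low_center in the frame of tube below 0.0485 m and z of pod_center in the frame of pod_low_center between 0.03 and 0.0355 m and horizontal distance between each of pod_center, pod_low_center and tube below 0.004 m and linear speed of pod_low below 0.003 m/s and contact force between pusher and pod above 12 N), for 0.4 s.
At the end, for the whole second after the job is handed in: the lower pod is down on the stop (centre no more than 48.5 mm above the tube's origin), the other on top of it (within 1.5 mm), both within 4 mm of the tube's axis; the pusher stands released and still in its stand, within 11 degrees of upright, foot within 4 mm of the hole's floor (z of pod_low_center in the frame of tube below 0.0485 m and z of pod_center in the frame of pod_low_center between 0.03 and 0.0355 m and horizontal distance between each of pod_center, pod_low_center and tube below 0.004 m and horizontal distance between pusher and stand below 0.012 m and z of pusher in the frame of stand below 0.012 m and angle between pusher's own z axis and vertical below 0.2 rad and linear speed of each of pusher, pod below 0.02 m/s and contact force between the fingers and pusher below 0.2 N); the robot touches nothing.
It fails at once if the pusher presses on the pod with more than 25 N (contact force between pusher and pod above 25 N).
It fails at once if the pusher is driven hard (more than 40 N) against the tube or the stand (contact force between pusher and tube above 40 N or contact force between pusher and stand above 40 N).
It fails at once if a bystander is pushed more than 25 mm (distance of any of spice0, salt_shaker, kitchen_timer, honey_jar, garlic from where it was at the start of the episode above 0.025 m).
It also fails if it takes over 69 s, if anything falls off the work surface, if the arm or the gripper's body presses on something with over 40 N, if the wrist force passes 120 N, or if a joint passes its speed limit or range.

## Working session

There is one attempt and no reset: what is moved stays moved. The work goes in short steps, Python scripts to look and compute and a tool call to move; the robot and the scene stay as the last step left them, time stands still between calls to the robot, and variables do not carry over. Pictures are saved under pics/ and viewed, at most 10 in all, crops included, and the job is handed in when it is done.

Besides the shell and the picture viewer there is one more tool, called after "Call:" as a command line: name --pt "numbers of a row" for each row, then --argument value for the rest. arm_command: Moves the arm, as the interface text tells. Its arguments: {"type":"object","properties":{"series":{"type":"array","items":{"type":"array","items":{"type":"number","minimum":-1,"maximum":1}}}},"required":["series"]}

```bash
mkdir -p pics; cat > h.py <<'E'
import numpy as np, cv2
from cell import get_obs, snapshot, job_done
def snap(n,save=None):
    s=snapshot(n); np.savez(f'{n}.npz',**s)
    if save: cv2.imwrite(f'pics/{save}.png',s['color'])
    return s
def cloud(s):
    K=s['K'];Z=s['range_z'].astype(float);v,u=np.mgrid[:400,:640]
    P=np.stack([(u-K[0,2])/K[0,0]*Z,-(v-K[1,2])/K[1,1]*Z,-Z],-1)
    T=np.linalg.inv(s['camera_from_world']);W=P@T[:3,:3].T+T[:3,3];W[Z==0]=np.nan
    return W
def ray(s,u,v,z):  # world point on pixel ray at height z
    K=s['K'];T=np.linalg.inv(s['camera_from_world'])
    d=T[:3,:3]@np.array([(u-K[0,2])/K[0,0],-(v-K[1,2])/K[1,1],-1]);o=T[:3,3]
    return o+d*(z-o[2])/d[2]
E
python3 - <<'E'
from h import *
o=get_obs();print(o)
for n in('top','side'):
    s=snap(n,n+'0');print(s['K'],np.linalg.inv(s['camera_from_world']),[k for k in s])
E
```

```text
{'clock': 0.0, 'qpos': array([ 1.13840953,  0.43519234,  0.02494025,  1.57411151, -0.01157098,
        1.13402192, -0.07509325]), 'qd': array([-2.41927532e-04,  7.85244035e-04,  3.09915251e-04,  3.80257581e-04,
       -3.43327756e-04,  8.70636131e-05, -3.78594782e-04]), 'tau': array([-2.00026861e-04, -6.67843366e+01,  9.84950624e-01, -3.14462149e+01,
       -6.05840608e-02,  4.27591510e-02,  1.16046112e-04]), 'tool_pos': array([ 202.18291842, -590.8355027 ,  225.95808046]), 'tcp_rot': array([-7.67043596e-04,  9.86437291e-01,  1.64136653e-01, -2.06556901e-04]), 'force': array([ 0.58331154,  0.46085795, -0.58895315]), 'moment': array([-0.00436377,  0.05679077,  0.0093863 ]), 'grasp_force': 0.0, 'width': 91.65664974725979}
[[371.70858178   0.         315.22539557]
 [  0.         371.70858178 197.84130481]
 [  0.           0.           1.        ]] [[-2.69990374e-02  9.94352604e-01 -1.02635033e-01  4.11724523e+02]
 [-9.99635459e-01 -2.68590999e-02  2.74544944e-03  2.02904761e+01]
 [-2.67398031e-05  1.02671743e-01  9.94715292e-01  9.60896432e+02]
 [ 0.00000000e+00  0.00000000e+00  0.00000000e+00  1.00000000e+00]] ['color', 'range_z', 'K', 'camera_from_world']
[[424.50056933   0.         326.98833035]
 [  0.         424.50056933 194.5079648 ]
 [  0.           0.           1.        ]] [[ 9.93378290e-01  3.76856028e-02 -1.08532799e-01  4.21906549e+02]
 [-1.12458639e-01  5.12243886e-01 -8.51445392e-01 -7.44767614e+02]
 [ 2.35080297e-02  8.58012818e-01  5.13090027e-01  5.54121870e+02]
 [ 0.00000000e+00  0.00000000e+00  0.00000000e+00  1.00000000e+00]] ['color', 'range_z', 'K', 'camera_from_world']
```

View pics/top0.png

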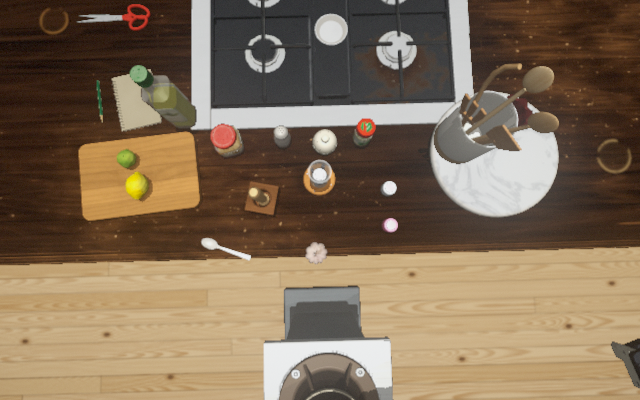

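View pics/side0.png

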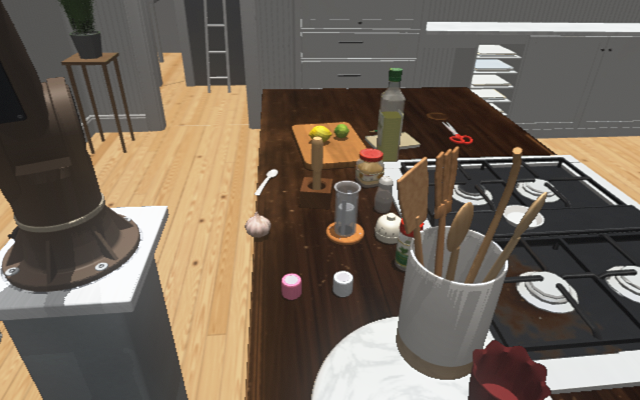

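The top view shows the tube at about (320,178), the stand and pusher at (261,198), the white/metal pod at (389,188) and the pink look-alike at (391,225). The garlic is at (316,253). I'll measure them with an enlarged crop and the depth data.

```bash
python3 - <<'E'
from h import *
s=dict(np.load('top.npz'));W=cloud(s)
c=s['color'][150:222,240:410];cv2.imwrite('pics/c1.png',cv2.resize(c,None,fx=4.7,fy=4.7,interpolation=cv2.INTER_NEAREST))
t=dict(np.load('side.npz'));V=cloud(t)
a=t['color'][130:300,280:380];cv2.imwrite('pics/c2.png',cv2.resize(a,None,fx=3.5,fy=3.5,interpolation=cv2.INTER_CUBIC))
def box(W,x0,x1,y0,y1,z0,z1):
    m=(W[...,0]>x0)&(W[...,0]<x1)&(W[...,1]>y0)&(W[...,1]<y1)&(W[...,2]>z0)&(W[...,2]<z1);return W[m]
# rough
for n,(u,v,z) in dict(pod=(389,188,34),tube=(320,165,120),foot=(319,182,10),stand=(261,199,45),push=(255,193,155),pink=(391,225,34),garlic=(316,253,30),timer=(325,141,50),salt=(282,135,90),spice=(365,130,100),honey=(226,138,85)).items():
    print(n,ray(s,u,v,z).round(1),W[v,u].round(1))
# depth based
p=ray(s,389,188,34)
for C,n in((W,'top'),(V,'side')):
  q=box(C,p[0]-40,p[0]+40,p[1]-40,p[1]+40,28,45);print('pod',n,len(q),q.mean(0),q.min(0),q.max(0))
  q=box(C,430,520,100,200,38,52);print('stand',n,len(q),q.mean(0),q.min(0),q.max(0))
  q=box(C,380,560,80,220,100,190);print('pusher',n,len(q),q.mean(0),q.min(0),q.max(0))
  p2=ray(s,319,182,10)
  q=box(C,p2[0]-60,p2[0]+60,p2[1]-60,p2[1]+60,6,14);print('foot',n,len(q),q.mean(0),q.min(0),q.max(0))
  q=box(C,p2[0]-60,p2[0]+60,p2[1]-60,p2[1]+60,20,140);print('tube',n,len(q),q.mean(0),q.min(0),q.max(0))
E
```

```text
pod [ 527.2 -168.3   34. ] [ 527.2 -168.2   34.5]
tube [573.9   5.  120. ] [580.9   4.3  84. ]
foot [550.7   6.8  10. ] [534.7   8.4 119.5]
stand [507.  152.1  45. ] [500.  142.5 111.8]
push [509.  149.2 155. ] [507.6 147.2 167.3]
pink [ 434.4 -168.9   34. ] [ 434.4 -168.9   34.1]
garlic [370.3  19.5  30. ] [371.3  19.5  52.1]
timer [648.  -10.5  50. ] [646.7 -10.4  55.3]
salt [655.1  93.4  90. ] [656.7  93.9  84.3]
spice [ 659.1 -104.5  100. ] [ 656.6 -103.2  109. ]
honey [652.8 228.8  85. ] [652.9 228.9  84.5]
pod top 150 [ 529.19419025 -169.41665074   32.90812859] [ 512.49828365 -186.5050158    28.48745749] [ 545.44291604 -153.39945098   37.6047415 ]
stand top 342 [492.34241114 150.72381707  43.60089121] [468.99870492 112.69754836  38.46244528] [518.99660539 192.24355876  50.49471276]
pusher top 175 [508.61419423 147.69630006 153.27138505] [497.30955286 136.9252976  103.47952584] [524.40060157 164.75502364 169.17198628]
foot top 315 [545.22448251   7.09970452   8.81139475] [519.41346845 -35.12794911   6.01915943] [586.16548467  45.67681763  13.54224772]
tube top 505 [561.79798695   6.19952794  90.68324584] [534.4323538  -20.20193411  22.68158396] [588.00189284  33.01941641 122.14822391]
pod side 231 [ 526.74245579 -173.52469108   32.80144223] [ 509.84575449 -189.18986476   28.03424563] [ 544.43420702 -152.24767947   36.18218012]
stand side 252 [491.95369834 141.77211645  43.46385774] [467.76896338 111.22416804  38.07415027] [519.28816876 191.32683269  51.48292913]
pusher side 332 [507.61840138 141.53780193 135.97097293] [495.24914147 134.93064584 100.44294884] [521.67307488 157.57138721 168.94719389]
foot side 392 [554.98489658  -9.63575727   9.00417307] [517.17554399 -36.79788103   6.09538304] [598.62430015  38.14555195  13.98227993]
tube side 1132 [555.88937548  -5.18103135  79.50940851] [531.21051892 -22.53459375  20.15287404] [583.25275719  31.84547195 121.30449388]
```

View pics/c1.png

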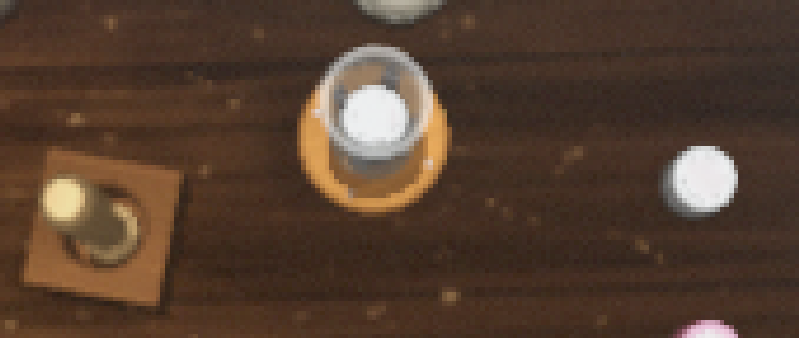

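View pics/c2.png

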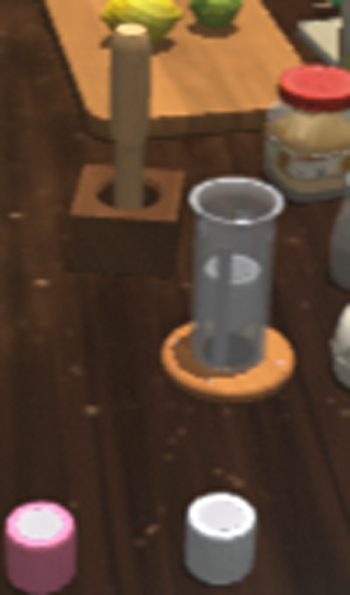

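The crops show the rim centred at about (319.6,171.5), the loose pod's top at (389.5,187.6), the stand's top at (261.5,198) and the pusher's top at (253.5,191.5).

My estimates in mm:
- pod at (528,-169.5)
- tube at (560,6)
- stand at (508,152)

The pod's top is at z=34 and the pusher's top at about 168, which agree with the given sizes. I'll move now.

Call:
arm_command --pt "0.04 -0.026 0.005 0 0 0 1" --pt "0.1 -0.066 0.012 0 0 0 1" --pt "0.17 -0.112 0.02 0 0 0 1" --pt "0.24 -0.159 0.029 0 0 0 1" --pt "0.31 -0.205 0.037 0 0 0 1" --pt "0.38 -0.251 0.046 0 0 0 1" --pt "0.45 -0.298 0.054 0 0 0 1" --pt "0.5 -0.331 0.06 0 0 0 1" --pt "0.54 -0.357 0.065 0 0 0 1" --pt "0.56 -0.37 0.068 0 0 0 1"

```text
clock: 0.93
tool_pos: [368.1, -376.0, 199.1]
tcp_rot: [-0.001, 0.986, 0.166, 0.0]
force: [0.3, -0.3, 0.7]
width: 91.9
grasp_force: 0.0
```

```bash
cat >> h.py <<'E'
def shift(dx,dy,dz): # world delta -> fractions along nominal tool axes
    a,b=.98644,.16414;R=np.array([[a*a-b*b,2*a*b,0],[2*a*b,b*b-a*a,0],[0,0,-1]])
    return (R.T@np.array([dx,dy,dz])/400).round(4)
E
python3 - <<'E'
from h import *
s=dict(np.load('top.npz'));t=dict(np.load('side.npz'))
f=lambda x,y:(x/4.7-.5+240,y/4.7-.5+150)
print('pod',ray(s,*f(705,179),34),'rim',ray(s,*f(376,103),120),'foot',ray(s,*f(374,141),10),'stand',ray(s,*f(103,228),45),'ptop',ray(s,*f(65,200),167))
g=lambda x,y:(x/3.5-.5+280,y/3.5-.5+130)
print('rim side',ray(t,*g(237,200),120),'foot',ray(t,*g(228,358),10),'pod',ray(t,*g(221,517),34),'stand',ray(t,*g(128,194),45))
for z in(60,70,80,90,100):print(z,ray(t,*g(232,268),z),ray(s,*f(375,116),z))
W=cloud(s);P=W[165:182,312:328].reshape(-1,3);print(np.sort(P[:,2])[::12].round())
E
```

```text
pod [ 528.23169671 -169.62626898   34.        ] rim [559.06845162   6.53635579 120.        ] foot [557.21520524   6.43314911  10.        ] stand [509.4045213  151.01404437  45.        ] ptop [509.74289746 150.82661368 167.        ]
rim side [558.9166723    3.96345678 120.        ] foot [557.63335988  -2.13059868  10.        ] pod [ 527.42030651 -172.50647451   34.        ] stand [508.25123187 147.035209    45.        ]
60 [561.71527693  23.52876744  60.        ] [562.7282217    6.27021954  60.        ]
70 [558.88583877   7.98004498  70.        ] [561.05207233   6.42584516  70.        ]
80 [556.0564006   -7.56867747  80.        ] [559.37592295   6.58147078  80.        ]
90 [553.22696244 -23.11739993  90.        ] [557.69977357   6.7370964   90.        ]
100 [550.39752428 -38.66612238 100.        ] [556.0236242    6.89272202 100.        ]
[ 36.  61.  68.  69.  69.  70.  70.  71.  71.  71.  71.  72.  72.  73.
  74.  82.  89.  95. 108. 110. 114. 117. 119.]
```

Call:
arm_command --pt "0.04 -0.026 0.01 0 0 0 1" --pt "0.1 -0.066 0.03 0 0 0 1" --pt "0.17 -0.112 0.06 0 0 0 1" --pt "0.24 -0.158 0.1 0 0 0 1" --pt "0.31 -0.204 0.15 0 0 0 1" --pt "0.38 -0.25 0.2 0 0 0 1" --pt "0.44 -0.289 0.25 0 0 0 1" --pt "0.5 -0.328 0.29 0 0 0 1" --pt "0.535 -0.35 0.315 0 0 0 1" --pt "0.548 -0.359 0.324 0 0 0 1"

```text
clock: 1.77
tool_pos: [528.0, -169.3, 68.0]
tcp_rot: [-0.001, 0.986, 0.166, -0.001]
force: [-0.2, 0.5, 0.1]
width: 91.5
grasp_force: 0.0
```

```bash
python3 - <<'E'
from h import *
o=get_obs();print(o['tool_pos'],o['tcp_rot'],o['qpos'].round(2))
p=np.array([528,-170.5,12])-o['tool_pos'];print(shift(*p))
t=snap('side');o=get_obs();print(o['tool_pos'],o['clock'])
s=snap('top')
a=cv2.resize(t['color'][180:320,250:400],None,fx=3,fy=3,interpolation=cv2.INTER_CUBIC)
b=cv2.resize(s['color'][130:240,340:440],None,fx=3.818,fy=3.818,interpolation=cv2.INTER_CUBIC)[:420]
cv2.imwrite('pics/m2.png',np.hstack([a,b[:, :350]]))
E
```

```text
[ 527.99570456 -169.34380958   68.03321381] [-9.12984520e-04  9.86174164e-01  1.65707824e-01 -7.75395001e-04] [ 0.31  0.51 -0.14  1.91  0.1   0.73 -1.12]
[-0.0009  0.0027  0.1401]
[ 527.87739352 -169.72980599   68.2988609 ] 1.8167
```

View pics/m2.png

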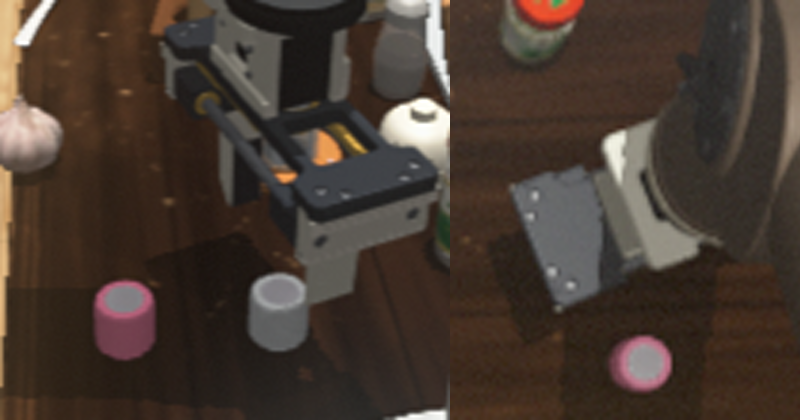

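```bash
python3 - <<'E'
from h import *
t=dict(np.load('side.npz'))
def pr(p):
    c=t['camera_from_world']@np.append(p,1);q=t['K']@[c[0],-c[1],-c[2]];q=q[:2]/q[2];return ((q-[250,180]+.5)*3).round()
c=np.array([528,-169.5,68])
y=np.array([.327,-.945,0]);x=np.array([.945,.327,0])
for k in(46,65): print(k,pr(c+k*y-9.5*x),pr(c+k*y+9.5*x))
print('pod top',pr([528,-170.5,34]))
E
```

```text
46 [305. 299.] [335. 290.]
65 [321. 321.] [352. 311.]
pod top [280. 291.]
```

The picture confirms it: the near fingertip projects to about (320,298) in the crop, as seen, and the pod's top is at (279,290). The gripper is over the pod, so I'll go down and close.

Call:
arm_command --pt "0 0.001 0.02 0 0 0 1" --pt "0 0.002 0.05 0 0 0 1" --pt "0 0.002 0.08 0 0 0 1" --pt "0 0.002 0.11 0 0 0 1" --pt "0 0.002 0.13 0 0 0 1" --pt "0 0.002 0.138 0 0 0 1" --pt "0 0.002 0.138 0 0 0 1" --pt "0 0.002 0.138 0 0 0 -1" --pt "0 0.002 0.138 0 0 0 -1" --pt "0 0.002 0.138 0 0 0 -1"

```text
clock: 2.7
tool_pos: [528.0, -172.9, 15.4]
tcp_rot: [0.0, 0.986, 0.164, 0.001]
force: [-0.2, 0.4, -0.6]
width: 76.3
grasp_force: 0.0
```

Call:
arm_command --pt "0 0 0 0 0 0 -1" --pt "0 0 0 0 0 0 -1" --pt "0 0 0 0 0 0 -1" --pt "0 0 0 0 0 0 -1" --pt "0 0 0 0 0 0 -1" --pt "0 0 0 0 0 0 -1" --pt "0 0 0 0 0 0 -1" --pt "0 0 0 0 0 0 -1" --pt "0 0 0 0 0 0 -1" --pt "0 0 0 0 0 0 -1"

```text
clock: 3.53
tool_pos: [527.6, -172.7, 14.7]
tcp_rot: [-0.0, 0.986, 0.164, -0.0]
force: [-0.1, 0.4, 1.1]
width: 35.0
grasp_force: 30.0
```

```bash
python3 - <<'E'
from h import *
o=get_obs();print(o['tool_pos'],o['tcp_rot'],o['width'],o['grasp_force'],o['force'])
E
```

```text
[ 527.55209143 -172.67952668   14.71929589] [-7.88787806e-06  9.86444173e-01  1.64097208e-01 -1.87753971e-05] 34.98118230113394 30.000076495889516 [-0.07096262  0.44767653  1.1131074 ]
```

Call:
arm_command --pt "0 0 -0.03 0 0 0 -1" --pt "0 0 -0.09 0 0 0 -1" --pt "0 0 -0.17 0 0 0 -1" --pt "0.01 -0.02 -0.24 0 0 0 -1" --pt "0.04 -0.07 -0.3 0 0 0 -1" --pt "0.075 -0.14 -0.34 0 0 0 -1" --pt "0.115 -0.21 -0.35 0 0 0 -1" --pt "0.155 -0.285 -0.35 0 0 0 -1" --pt "0.19 -0.35 -0.35 0 0 0 -1" --pt "0.215 -0.396 -0.35 0 0 0 -1"

```text
clock: 4.37
tool_pos: [557.8, 8.6, 155.1]
tcp_rot: [-0.001, 0.986, 0.165, 0.0]
force: [-0.1, 0.7, 0.1]
width: 35.7
grasp_force: 30.0
```

Call:
arm_command --pt "0 0 0 0 0 0 -1" --pt "0 0 0 0 0 0 -1" --pt "0 0 0 0 0 0 -1" --pt "0 0 0 0 0 0 -1" --pt "0 0 0 0 0 0 -1" --pt "0 0 0 0 0 0 -1" --pt "0 0 0 0 0 0 -1" --pt "0 0 0 0 0 0 -1" --pt "0 0 0 0 0 0 -1" --pt "0 0 0 0 0 0 -1"

```text
clock: 5.2
tool_pos: [557.6, 4.9, 154.7]
tcp_rot: [0.0, 0.986, 0.164, -0.0]
force: [-0.1, 0.3, -0.0]
width: 35.0
grasp_force: 30.0
```

```bash
python3 - <<'E'
from h import *
o=get_obs();print(o['clock'],o['tool_pos'],o['tcp_rot'],o['width'],o['grasp_force'],o['force'],o['qpos'].round(2))
t=snap('side')
c=t['color'][90:260,270:430]
cv2.imwrite('pics/s3.png',cv2.resize(c,None,fx=3.5,fy=3.5,interpolation=cv2.INTER_CUBIC))
E
```

```text
5.2 [557.63100018   4.9092242  154.7146649 ] [ 3.56700232e-05  9.86451508e-01  1.64053102e-01 -3.53788993e-06] 35.009065473057674 29.999807079093443 [-0.08582496  0.31639351 -0.03309071] [ 0.03  0.41 -0.18  1.82  0.09  0.92 -1.43]
```

View pics/s3.png

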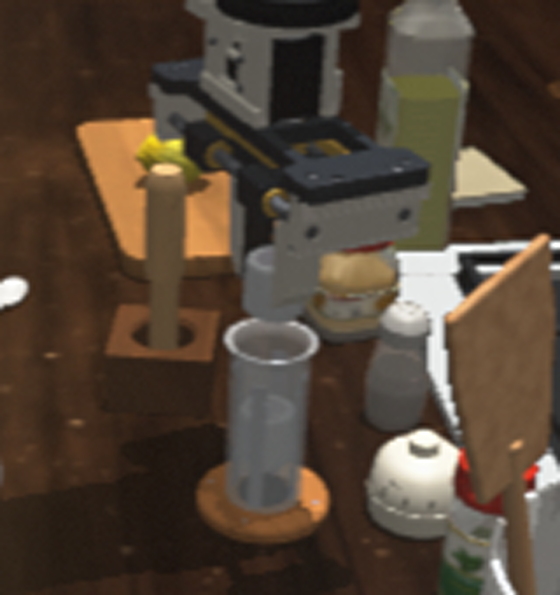

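In this view the pod's left edge is at 244 px, so its centre is at about 275. The rim's centre of about 272, carried up along the leaning axis, comes to 275, so they are aligned. Lowering.

Call:
arm_command --pt "0 0 0.007 0 0 0 -1" --pt "0 0 0.016 0 0 0 -1" --pt "0 0 0.026 0 0 0 -1" --pt "0 0 0.036 0 0 0 -1" --pt "0 0 0.045 0 0 0 -1" --pt "0 0 0.054 0 0 0 -1" --pt "0 0 0.062 0 0 0 -1" --pt "0 0 0.068 0 0 0 -1" --pt "0 0 0.073 0 0 0 -1" --pt "0 0 0.073 0 0 0 -1"

```text
clock: 6.08
tool_pos: [557.4, 5.0, 125.1]
tcp_rot: [-0.0, 0.986, 0.164, -0.0]
force: [-0.0, 0.0, -0.3]
width: 35.1
grasp_force: 30.0
```

```bash
python3 - <<'E'
from h import *
o=get_obs();print(o['clock'],o['tool_pos'],o['tcp_rot'],o['force'],o['moment'])
t=snap('side')
c=t['color'][150:250,310:400]
cv2.imwrite('pics/s4.png',cv2.resize(c,None,fx=5.5,fy=5.5,interpolation=cv2.INTER_CUBIC))
E
```

```text
6.0833 [557.42019617   5.00065678 125.07693769] [-3.46637645e-05  9.86443910e-01  1.64098509e-01 -3.02219975e-04] [-0.0194165   0.02258045 -0.31809219] [ 0.01681031  0.01403839 -0.02485121]
```

View pics/s4.png

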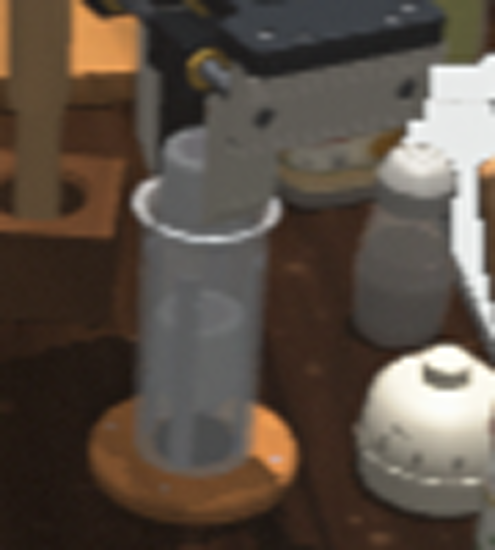

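The pod's foot is inside the rim, which is at about (207,207), with no contact force. Letting go.

Call:
arm_command --pt "0 0 0 0 0 0 -0.1" --pt "0 0 0 0 0 0 -0.1" --pt "0 0 0 0 0 0 -0.1" --pt "0 0 0 0 0 0 0.3" --pt "0 0 0 0 0 0 0.3" --pt "0 0 0 0 0 0 0.3" --pt "0 0 0 0 0 0 0.3" --pt "0 0 0 0 0 0 1" --pt "0 0 0 0 0 0 1" --pt "0 0 0 0 0 0 1"

```text
clock: 6.97
tool_pos: [557.6, 5.0, 125.5]
tcp_rot: [0.0, 0.986, 0.164, -0.0]
force: [1.0, 0.6, -1.0]
width: 75.2
grasp_force: 0.0
```

Call:
arm_command --pt "0 0 -0.02 0 0 0 1" --pt "0 0 -0.06 0 0 0 1" --pt "0 0 -0.11 0 0 0 1" --pt "0 0 -0.16 0 0 0 1" --pt "0 0 -0.2 0 0 0 1" --pt "-0.01 -0.03 -0.23 0 0 0 1" --pt "-0.01 -0.08 -0.25 0 0 0 1" --pt "-0.01 -0.13 -0.26 0 0 0 1" --pt "-0.01 -0.18 -0.26 0 0 0 1" --pt "-0.01 -0.22 -0.26 0 0 0 1"

```text
clock: 7.8
tool_pos: [524.1, 89.4, 230.3]
tcp_rot: [-0.0, 0.986, 0.165, 0.0]
force: [-0.1, 0.2, 0.3]
width: 91.9
grasp_force: 0.0
```

```bash
python3 - <<'E'
from h import *
o=get_obs();print(o['clock'],o['tool_pos'],o['tcp_rot'],o['force'])
t=snap('side');V=cloud(t)
c=t['color'][110:250,290:400]
cv2.imwrite('pics/s5.png',cv2.resize(c,None,fx=4,fy=4,interpolation=cv2.INTER_CUBIC))
m=(V[...,2]>105)&(V[...,2]<175)&(abs(V[...,0]-508)<25)&(abs(V[...,1]-148)<25);q=V[m]
print('pusher',len(q))
for z in range(105,170,10):
    r=q[abs(q[:,2]-z)<5];print(z,len(r),r[:,0].min(),r[:,0].max(),np.percentile(r[:,1],5))
E
```

```text
7.8 [524.11452175  89.37653454 230.27820828] [-3.21634053e-04  9.86323074e-01  1.64822983e-01  2.72621983e-04] [-0.08146005  0.22539739  0.28925005]
pusher 314
105 26 495.4169246051255 521.7427914931969 135.58419980008856
115 45 495.47659400878456 521.7078001540713 136.07291432020273
125 47 495.4049999407626 521.4008707430186 136.4901914434081
135 46 495.34214393345013 521.2125741702735 136.73060872512644
145 47 495.2982174444753 520.971569752971 136.63300612054528
155 53 495.31250288003287 521.1496402183122 136.3522075767794
165 50 497.67724504484914 518.4434873868937 139.7999493584528
```

View pics/s5.png

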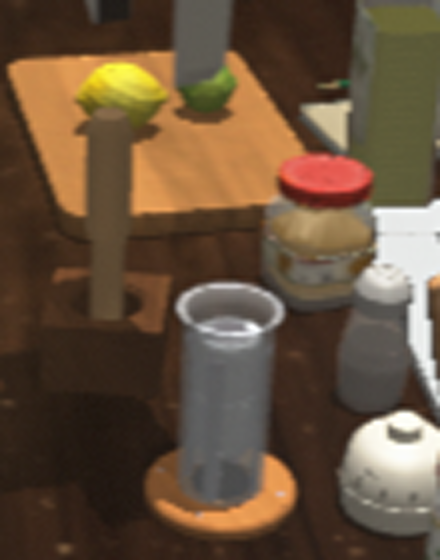

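The pod is in the tube, with its top just below the rim at about (230,325). The pusher stands upright at about (508,150), so I'll fetch it.

Call:
arm_command --pt "0.002 -0.03 0 0 0 0 1" --pt "0.004 -0.07 0 0 0 0 1" --pt "0.007 -0.11 0 0 0 0 1" --pt "0.009 -0.145 0 0 0 0 1" --pt "0.011 -0.163 0 0 0 0 1" --pt "0.011 -0.163 0 0 0 0 1" --pt "0.011 -0.163 0.02 0 0 0 1" --pt "0.011 -0.163 0.06 0 0 0 1" --pt "0.011 -0.163 0.1 0 0 0 1" --pt "0.011 -0.163 0.12 0 0 0 1"

```text
clock: 8.68
tool_pos: [507.8, 148.2, 179.3]
tcp_rot: [0.001, 0.987, 0.163, -0.001]
force: [-1.0, -0.6, -0.4]
width: 91.9
grasp_force: 0.0
```

Call:
arm_command --pt "0 0 0.03 0 0 0 1" --pt "0 0 0.07 0 0 0 1" --pt "0 0 0.11 0 0 0 1" --pt "0 0 0.145 0 0 0 1" --pt "0 0 0.165 0 0 0 1" --pt "0 0 0.176 0 0 0 1" --pt "0 0 0.176 0 0 0 1" --pt "0 0 0.176 0 0 0 1" --pt "0 0 0.176 0 0 0 1" --pt "0 0 0.176 0 0 0 1"

```text
clock: 9.52
tool_pos: [509.0, 150.2, 111.9]
tcp_rot: [-0.0, 0.986, 0.164, 0.001]
force: [0.3, 0.6, 0.3]
width: 91.9
grasp_force: 0.0
```

```bash
python3 - <<'E'
from h import *
o=get_obs();print(o['clock'],o['tool_pos'],o['tcp_rot'],o['force'],o['width'],o['qpos'].round(2))
E
```

```text
9.5167 [508.96794599 150.2473172  111.88055708] [-8.17168573e-05  9.86447153e-01  1.64077763e-01  7.03634256e-04] [0.33800817 0.55163539 0.30081858] 91.8890762425356 [-0.2   0.43 -0.24  1.92  0.14  0.81 -1.76]
```

Call:
arm_command --pt "0 0 0 0 0 0 0" --pt "0 0 0 0 0 0 0" --pt "0 0 0 0 0 0 -0.2" --pt "0 0 0 0 0 0 -0.3" --pt "0 0 0 0 0 0 -0.4" --pt "0 0 0 0 0 0 -1" --pt "0 0 0 0 0 0 -1" --pt "0 0 0 0 0 0 -1" --pt "0 0 0 0 0 0 -1" --pt "0 0 0 0 0 0 -1"

```text
clock: 10.35
tool_pos: [508.4, 150.0, 111.1]
tcp_rot: [0.0, 0.986, 0.164, -0.0]
force: [-0.4, -0.1, 0.2]
width: 30.0
grasp_force: 0.0
```

Call:
arm_command --pt "0 0 0 0 0 0 -1" --pt "0 0 0 0 0 0 -1" --pt "0 0 0 0 0 0 -1" --pt "0 0 -0.02 0 0 0 -1" --pt "0 0 -0.05 0 0 0 -1" --pt "0 0 -0.09 0 0 0 -1" --pt "0 0 -0.13 0 0 0 -1" --pt "0 0 -0.17 0 0 0 -1" --pt "0 0 -0.2 0 0 0 -1" --pt "0 0 -0.22 0 0 0 -1"

```text
clock: 11.18
tool_pos: [508.9, 150.3, 201.1]
tcp_rot: [-0.0, 0.986, 0.164, 0.001]
force: [0.2, 0.7, -1.8]
width: 27.1
grasp_force: 30.0
```

```bash
python3 - <<'E'
from h import *
o=get_obs();print(o['clock'],o['tool_pos'],o['tcp_rot'],o['force'],o['width'],o['grasp_force'])
t=snap('side');V=cloud(t)
cv2.imwrite('pics/s6.png',cv2.resize(t['color'][60:250,280:400],None,fx=3,fy=3,interpolation=cv2.INTER_CUBIC))
m=(V[...,2]>60)&(V[...,2]<230)&(abs(V[...,0]-508)<25)&(abs(V[...,1]-148)<25);q=V[m]
for z in range(75,240,10):
    r=q[abs(q[:,2]-z)<5]
    if len(r):print(z,len(r),r[:,0].min().round(1),r[:,0].max().round(1),np.percentile(r[:,1],5).round(1))
E
```

```text
11.1833 [508.90171177 150.33475761 201.08780721] [-1.46129894e-04  9.86437562e-01  1.64133926e-01  9.84883730e-04] [ 0.24203345  0.68137065 -1.8386165 ] 27.115005698567185 29.986339838433196
95 8 495.7 524.2 135.3
105 60 493.4 523.9 134.1
115 53 495.6 523.6 135.4
125 30 500.1 516.3 139.2
135 31 500.1 516.4 138.9
145 37 499.9 518.9 139.0
155 36 499.9 518.5 138.5
165 35 499.8 518.7 139.4
175 31 497.9 518.0 138.1
185 50 495.5 522.6 134.7
195 45 495.4 522.5 135.1
205 52 489.9 524.5 124.4
215 52 487.9 526.5 124.1
225 47 487.9 526.1 123.8
```

View pics/s6.png

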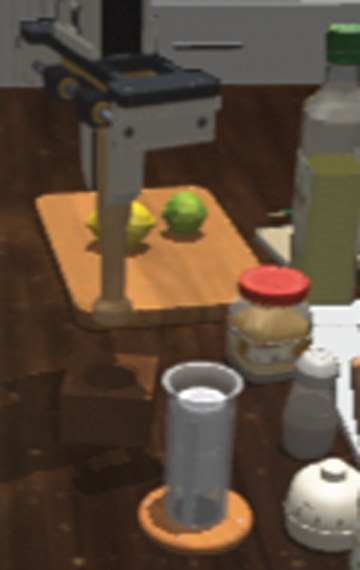

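The pusher is held upright, with its foot at about (113,305) in the crop. I'll carry it over the tube.

Call:
arm_command --pt "0 0 -0.03 0 0 0 -1" --pt "0 0 -0.07 0 0 0 -1" --pt "0 0.01 -0.1 0 0 0 -1" --pt "0 0.05 -0.11 0 0 0 -1" --pt "0.001 0.11 -0.11 0 0 0 -1" --pt "0.001 0.18 -0.11 0 0 0 -1" --pt "0.002 0.25 -0.11 0 0 0 -1" --pt "0.002 0.32 -0.11 0 0 0 -1" --pt "0.0025 0.365 -0.11 0 0 0 -1" --pt "0.0025 0.381 -0.11 0 0 0 -1"

```text
clock: 12.07
tool_pos: [559.1, 2.3, 242.5]
tcp_rot: [0.001, 0.987, 0.162, -0.001]
force: [-0.9, 1.1, -0.6]
width: 27.2
grasp_force: 30.0
```

Call:
arm_command --pt "0 0 0 0 0 0 -1" --pt "0 0 0 0 0 0 -1" --pt "0 0 0 0 0 0 -1" --pt "0 0 0 0 0 0 -1" --pt "0 0 0 0 0 0 -1" --pt "0 0 0 0 0 0 -1" --pt "0 0 0 0 0 0 -1" --pt "0 0 0 0 0 0 -1" --pt "0 0 0 0 0 0 -1" --pt "0 0 0 0 0 0 -1"

```text
clock: 12.9
tool_pos: [558.7, 6.3, 243.1]
tcp_rot: [0.0, 0.986, 0.164, 0.0]
force: [0.3, -0.5, -0.2]
width: 27.4
grasp_force: 30.0
```

```bash
python3 - <<'E'
from h import *
o=get_obs();print(o['clock'],o['tool_pos'],o['tcp_rot'],o['force'],o['width'],o['grasp_force'])
t=snap('side');V=cloud(t)
cv2.imwrite('pics/s7.png',cv2.resize(t['color'][120:250,300:390],None,fx=4.5,fy=4.5,interpolation=cv2.INTER_CUBIC))
m=(V[...,2]>75)&(V[...,2]<230)&(abs(V[...,0]-558)<32)&(abs(V[...,1]-6)<40);q=V[m]
for z in list(range(100,124,4))+list(range(130,200,8)):
    r=q[abs(q[:,2]-z)<3]
    if len(r):print(z,len(r),r[:,0].min().round(1),r[:,0].max().round(1),((r[:,0].min()+r[:,0].max())/2).round(1),np.percentile(r[:,1],[3,97]).round(1))
E
```

```text
12.9 [558.68883329   6.25139703 243.14686562] [1.46940248e-05 9.86444508e-01 1.64095192e-01 1.21436247e-05] [ 0.32867242 -0.45857424 -0.15158432] 27.400987061300295 29.986365211589145
100 69 534.4 579.1 556.7 [-18.8  25.4]
104 136 534.4 578.7 556.5 [-18.4  26.5]
108 109 533.8 578.7 556.3 [-18.7  27.5]
112 106 533.8 580.4 557.1 [-19.1  29.4]
116 139 532.0 584.2 558.1 [-20.3  30.8]
120 90 531.1 584.2 557.6 [-20.9  30.5]
138 12 543.7 566.3 555.0 [-9.1  6.1]
146 39 543.3 573.3 558.3 [-10.8   6.6]
154 60 544.6 573.8 559.2 [-8.5 10.3]
162 23 550.0 569.0 559.5 [-3.7  4.6]
170 26 549.7 568.3 559.0 [-4.1  4.5]
178 25 549.7 567.5 558.6 [-5.6  5.2]
186 27 549.5 566.7 558.1 [-3.8  7. ]
194 28 549.4 569.2 559.3 [-4.   7.6]
```

View pics/s7.png

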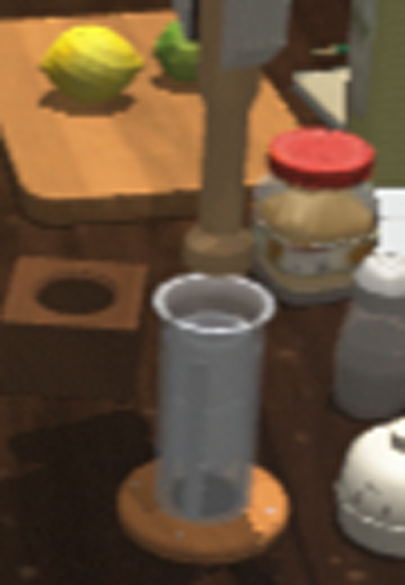

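The foot's centre at about (220,250) sits roughly 1.3 mm to the +x side of the rim's axis, which runs through (216,250). I'll correct that and descend into the mouth.

Call:
arm_command --pt "-0.003 -0.001 0 0 0 0 -1" --pt "-0.003 -0.001 0.005 0 0 0 -1" --pt "-0.003 -0.001 0.012 0 0 0 -1" --pt "-0.003 -0.001 0.02 0 0 0 -1" --pt "-0.003 -0.001 0.028 0 0 0 -1" --pt "-0.003 -0.001 0.036 0 0 0 -1" --pt "-0.003 -0.001 0.044 0 0 0 -1" --pt "-0.003 -0.001 0.051 0 0 0 -1" --pt "-0.003 -0.001 0.057 0 0 0 -1" --pt "-0.003 -0.001 0.06 0 0 0 -1"

```text
clock: 13.78
tool_pos: [557.3, 6.2, 218.7]
tcp_rot: [-0.0, 0.986, 0.164, -0.0]
force: [0.6, 0.4, -0.1]
width: 27.0
grasp_force: 30.0
```

Call:
arm_command --pt "0 0 0.001 0 0 0 -1" --pt "0 0 0.003 0 0 0 -1" --pt "0 0 0.005 0 0 0 -1" --pt "0 0 0.007 0 0 0 -1" --pt "0 0 0.009 0 0 0 -1" --pt "0 0 0.011 0 0 0 -1" --pt "0 0 0.013 0 0 0 -1" --pt "0 0 0.015 0 0 0 -1" --pt "0 0 0.015 0 0 0 -1" --pt "0 0 0.015 0 0 0 -1"

```text
clock: 14.62
tool_pos: [557.4, 6.2, 213.1]
tcp_rot: [0.0, 0.986, 0.164, -0.0]
force: [-0.5, -0.2, -0.7]
width: 27.6
grasp_force: 30.0
```

Call:
arm_command --pt "0 0 0.001 0 0 0 -1" --pt "0 0 0.002 0 0 0 -1" --pt "0 0 0.0035 0 0 0 -1" --pt "0 0 0.005 0 0 0 -1" --pt "0 0 0.0065 0 0 0 -1" --pt "0 0 0.008 0 0 0 -1" --pt "0 0 0.0095 0 0 0 -1" --pt "0 0 0.01 0 0 0 -1" --pt "0 0 0.01 0 0 0 -1" --pt "0 0 0.01 0 0 0 -1"

```text
clock: 15.45
tool_pos: [557.5, 6.2, 209.1]
tcp_rot: [0.0, 0.986, 0.164, 0.0]
force: [0.3, 0.1, -0.7]
width: 27.5
grasp_force: 30.0
```

Call:
arm_command --pt "0 0 0.001 0 0 0 -1" --pt "0 0 0.002 0 0 0 -1" --pt "0 0 0.003 0 0 0 -1" --pt "0 0 0.004 0 0 0 -1" --pt "0 0 0.005 0 0 0 -1" --pt "0 0 0.006 0 0 0 -1" --pt "0 0 0.007 0 0 0 -1" --pt "0 0 0.0075 0 0 0 -1" --pt "0 0 0.0075 0 0 0 -1" --pt "0 0 0.0075 0 0 0 -1"

```text
clock: 16.28
tool_pos: [557.9, 6.2, 206.8]
tcp_rot: [0.0, 0.986, 0.164, 0.001]
force: [-1.1, 0.0, 5.2]
width: 27.3
grasp_force: 30.0
```

Call:
arm_command --pt "0 0 0.001 0 0 0 -1" --pt "0 0 0.002 0 0 0 -1" --pt "0 0 0.003 0 0 0 -1" --pt "0 0 0.004 0 0 0 -1" --pt "0 0 0.005 0 0 0 -1" --pt "0 0 0.006 0 0 0 -1" --pt "0 0 0.007 0 0 0 -1" --pt "0 0 0.0075 0 0 0 -1" --pt "0 0 0.0075 0 0 0 -1" --pt "0 0 0.0075 0 0 0 -1"

```text
clock: 17.12
tool_pos: [558.0, 6.3, 203.8]
tcp_rot: [0.0, 0.986, 0.164, 0.001]
force: [-0.9, 0.5, 5.1]
width: 27.4
grasp_force: 30.0
```

Call:
arm_command --pt "0 0 0.001 0 0 0 -1" --pt "0 0 0.002 0 0 0 -1" --pt "0 0 0.003 0 0 0 -1" --pt "0 0 0.004 0 0 0 -1" --pt "0 0 0.005 0 0 0 -1" --pt "0 0 0.006 0 0 0 -1" --pt "0 0 0.007 0 0 0 -1" --pt "0 0 0.0075 0 0 0 -1" --pt "0 0 0.0075 0 0 0 -1" --pt "0 0 0.0075 0 0 0 -1"

```text
clock: 17.95
tool_pos: [558.0, 6.3, 200.8]
tcp_rot: [0.0, 0.986, 0.164, 0.001]
force: [-0.1, -1.1, 5.2]
width: 27.5
grasp_force: 30.0
```

Call:
arm_command --pt "0 0 0.001 0 0 0 -1" --pt "0 0 0.002 0 0 0 -1" --pt "0 0 0.003 0 0 0 -1" --pt "0 0 0.004 0 0 0 -1" --pt "0 0 0.005 0 0 0 -1" --pt "0 0 0.006 0 0 0 -1" --pt "0 0 0.007 0 0 0 -1" --pt "0 0 0.0075 0 0 0 -1" --pt "0 0 0.0075 0 0 0 -1" --pt "0 0 0.0075 0 0 0 -1"

```text
clock: 18.78
tool_pos: [558.0, 6.3, 197.8]
tcp_rot: [0.0, 0.986, 0.164, 0.001]
force: [-0.4, -0.5, 5.3]
width: 27.4
grasp_force: 30.0
```

Call:
arm_command --pt "0 0 0.001 0 0 0 -1" --pt "0 0 0.002 0 0 0 -1" --pt "0 0 0.003 0 0 0 -1" --pt "0 0 0.004 0 0 0 -1" --pt "0 0 0.005 0 0 0 -1" --pt "0 0 0.006 0 0 0 -1" --pt "0 0 0.007 0 0 0 -1" --pt "0 0 0.0075 0 0 0 -1" --pt "0 0 0.0075 0 0 0 -1" --pt "0 0 0.0075 0 0 0 -1"

```text
clock: 19.62
tool_pos: [558.0, 6.3, 194.8]
tcp_rot: [0.0, 0.986, 0.164, 0.001]
force: [-0.7, -0.7, 5.0]
width: 27.5
grasp_force: 30.0
```

Call:
arm_command --pt "0 0 0.001 0 0 0 -1" --pt "0 0 0.002 0 0 0 -1" --pt "0 0 0.003 0 0 0 -1" --pt "0 0 0.004 0 0 0 -1" --pt "0 0 0.005 0 0 0 -1" --pt "0 0 0.006 0 0 0 -1" --pt "0 0 0.007 0 0 0 -1" --pt "0 0 0.0075 0 0 0 -1" --pt "0 0 0.0075 0 0 0 -1" --pt "0 0 0.0075 0 0 0 -1"

```text
clock: 20.45
tool_pos: [558.0, 6.3, 191.8]
tcp_rot: [0.0, 0.986, 0.164, 0.001]
force: [0.1, -0.4, 5.5]
width: 26.9
grasp_force: 30.0
```

Call:
arm_command --pt "0 0 0.001 0 0 0 -1" --pt "0 0 0.002 0 0 0 -1" --pt "0 0 0.003 0 0 0 -1" --pt "0 0 0.004 0 0 0 -1" --pt "0 0 0.005 0 0 0 -1" --pt "0 0 0.006 0 0 0 -1" --pt "0 0 0.007 0 0 0 -1" --pt "0 0 0.0075 0 0 0 -1" --pt "0 0 0.0075 0 0 0 -1" --pt "0 0 0.0075 0 0 0 -1"

```text
clock: 21.28
tool_pos: [558.0, 6.3, 188.8]
tcp_rot: [0.0, 0.986, 0.164, 0.001]
force: [-0.6, -0.4, 5.1]
width: 27.4
grasp_force: 30.0
```

```bash
python3 - <<'E'
from h import *
o=get_obs();print(o['clock'],o['tool_pos'],o['force'])
t=snap('side')
cv2.imwrite('pics/s8.png',cv2.resize(t['color'][150:250,310:390],None,fx=5.5,fy=5.5,interpolation=cv2.INTER_CUBIC))
E
```

```text
21.2833 [557.99192342   6.27059983 188.77913082] [-0.55049188 -0.44645713  5.10437823]
```

Call:
arm_command --pt "0 0 0.001 0 0 0 -1" --pt "0 0 0.002 0 0 0 -1" --pt "0 0 0.003 0 0 0 -1" --pt "0 0 0.004 0 0 0 -1" --pt "0 0 0.005 0 0 0 -1" --pt "0 0 0.006 0 0 0 -1" --pt "0 0 0.007 0 0 0 -1" --pt "0 0 0.0075 0 0 0 -1" --pt "0 0 0.0075 0 0 0 -1" --pt "0 0 0.0075 0 0 0 -1"

```text
clock: 22.17
tool_pos: [558.0, 6.3, 185.8]
tcp_rot: [0.0, 0.986, 0.164, 0.001]
force: [-0.4, 0.1, 5.6]
width: 27.6
grasp_force: 30.0
```

Call:
arm_command --pt "0 0 0.001 0 0 0 -1" --pt "0 0 0.002 0 0 0 -1" --pt "0 0 0.003 0 0 0 -1" --pt "0 0 0.004 0 0 0 -1" --pt "0 0 0.005 0 0 0 -1" --pt "0 0 0.006 0 0 0 -1" --pt "0 0 0.007 0 0 0 -1" --pt "0 0 0.0075 0 0 0 -1" --pt "0 0 0.0075 0 0 0 -1" --pt "0 0 0.0075 0 0 0 -1"

```text
clock: 23.0
tool_pos: [558.1, 6.3, 183.0]
tcp_rot: [0.0, 0.986, 0.164, 0.001]
force: [-1.5, 0.3, 7.0]
width: 27.2
grasp_force: 30.0
```

Call:
arm_command --pt "0 0 0.0005 0 0 0 -1" --pt "0 0 0.001 0 0 0 -1" --pt "0 0 0.0015 0 0 0 -1" --pt "0 0 0.002 0 0 0 -1" --pt "0 0 0.0025 0 0 0 -1" --pt "0 0 0.003 0 0 0 -1" --pt "0 0 0.0035 0 0 0 -1" --pt "0 0 0.0035 0 0 0 -1" --pt "0 0 0.0035 0 0 0 -1" --pt "0 0 0.0035 0 0 0 -1"

```text
clock: 23.83
tool_pos: [558.5, 6.4, 182.4]
tcp_rot: [0.0, 0.986, 0.164, 0.001]
force: [-1.6, 0.8, 12.6]
width: 27.2
grasp_force: 30.0
```

Call:
arm_command --pt "0 0 0.0005 0 0 0 -1" --pt "0 0 0.001 0 0 0 -1" --pt "0 0 0.0015 0 0 0 -1" --pt "0 0 0.002 0 0 0 -1" --pt "0 0 0.0025 0 0 0 -1" --pt "0 0 0.003 0 0 0 -1" --pt "0 0 0.003 0 0 0 -1" --pt "0 0 0.003 0 0 0 -1" --pt "0 0 0.003 0 0 0 -1" --pt "0 0 0.003 0 0 0 -1"

```text
clock: 24.67
tool_pos: [558.9, 6.5, 181.9]
tcp_rot: [0.0, 0.986, 0.164, 0.002]
force: [-2.7, 0.4, 18.9]
width: 27.2
grasp_force: 30.0
```

Call:
arm_command --pt "0 0 0 0 0 0 -1" --pt "0 0 0 0 0 0 -1" --pt "0 0 0 0 0 0 -1" --pt "0 0 0 0 0 0 -1" --pt "0 0 0 0 0 0 -1" --pt "0 0 0 0 0 0 -1" --pt "0 0 0 0 0 0 -1" --pt "0 0 0 0 0 0 -1" --pt "0 0 0 0 0 0 -1" --pt "0 0 0 0 0 0 -1"

```text
clock: 25.5
tool_pos: [558.9, 6.6, 181.9]
tcp_rot: [0.0, 0.986, 0.164, 0.002]
force: [-2.2, 0.4, 17.8]
width: 27.6
grasp_force: 30.0
```

```bash
python3 - <<'E'
from h import *
o=get_obs();print(o['clock'],o['tool_pos'],o['force'],o['tcp_rot'],o['moment'])
E
```

```text
25.5 [558.90333476   6.55216269 181.8564811 ] [-2.24743414  0.44909829 17.76635802] [1.46231620e-04 9.86434906e-01 1.64140721e-01 1.99443862e-03] [-0.03838284  0.93319395  0.05021329]
```

Steady at about 18 N and no longer giving way; the pods rest at about the 11 mm stop height. I'll hold a little longer, then withdraw straight up.

Call:
arm_command --pt "0 0 0 0 0 0 -1" --pt "0 0 0 0 0 0 -1" --pt "0 0 0 0 0 0 -1" --pt "0 0 0 0 0 0 -1" --pt "0 0 0 0 0 0 -1" --pt "0 0 -0.003 0 0 0 -1" --pt "0 0 -0.006 0 0 0 -1" --pt "0 0 -0.01 0 0 0 -1" --pt "0 0 -0.016 0 0 0 -1" --pt "0 0 -0.024 0 0 0 -1"

```text
clock: 26.33
tool_pos: [557.1, 6.2, 188.8]
tcp_rot: [-0.0, 0.986, 0.164, -0.001]
force: [0.1, -0.8, -0.3]
width: 27.9
grasp_force: 30.0
```

Call:
arm_command --pt "0 0 -0.01 0 0 0 -1" --pt "0 0 -0.025 0 0 0 -1" --pt "0 0 -0.045 0 0 0 -1" --pt "0 0 -0.065 0 0 0 -1" --pt "0 0 -0.085 0 0 0 -1" --pt "0 0 -0.105 0 0 0 -1" --pt "0 0 -0.12 0 0 0 -1" --pt "0 0 -0.13 0 0 0 -1" --pt "0 0 -0.136 0 0 0 -1" --pt "0 0 -0.136 0 0 0 -1"

```text
clock: 27.17
tool_pos: [557.6, 6.2, 244.0]
tcp_rot: [0.0, 0.986, 0.164, 0.0]
force: [0.2, 0.0, -0.1]
width: 27.4
grasp_force: 30.0
```

```bash
python3 - <<'E'
from h import *
o=get_obs();print(o['clock'],o['tool_pos'],o['force'],o['tcp_rot'],o['width'])
t=snap('side');V=cloud(t)
m=(V[...,2]>60)&(V[...,2]<240)&(abs(V[...,0]-558)<32)&(abs(V[...,1]-6)<40);q=V[m]
for z in range(116,220,6):
    r=q[abs(q[:,2]-z)<3]
    if len(r):print(z,len(r),r[:,0].min().round(1),r[:,0].max().round(1),np.percentile(r[:,1],[3,97]).round(1))
s=snap('top');W=cloud(s);P=W[165:182,312:328].reshape(-1,3);print(np.sort(P[:,2])[::12].round())
E
```

```text
27.1667 [557.6281348    6.24247048 244.02200492] [ 0.18817974  0.00473367 -0.12092583] [6.15284047e-05 9.86440071e-01 1.64121532e-01 3.24168694e-04] 27.379257628682314
116 148 531.4 583.8 [-20.2  30.8]
122 31 531.4 583.9 [-20.6  29.5]
140 10 542.9 569.0 [-8.9  2.4]
146 45 542.6 573.5 [-11.5   3. ]
152 60 542.5 573.0 [-10.1   8. ]
158 38 545.8 569.4 [-5.8  6.7]
164 27 548.3 566.2 [-4.8  5.8]
170 26 548.2 565.7 [-5.6  5.9]
176 28 548.3 567.7 [-5.2  7.3]
182 27 549.3 567.4 [-3.8  3.6]
188 26 548.9 567.1 [-5.  4.]
194 29 548.9 566.5 [-4.1  4.2]
200 25 548.8 566.4 [-3.7  5.2]
206 29 548.3 565.6 [-4.1  5.7]
212 31 548.5 567.3 [-4.   7.5]
218 24 547.4 567.2 [-5.5  1.7]
[696. 697. 698. 699. 699. 700. 700. 701. 701. 702. 702. 703. 703. 704.
 704. 704. 705. 705. 706. 706. 707. 707. 708.]
```

Call:
arm_command --pt "0 -0.02 0 0 0 0 -1" --pt "0 -0.06 0 0 0 0 -1" --pt "0 -0.11 0 0 0 0 -1" --pt "0 -0.17 0 0 0 0 -1" --pt "0 -0.23 0 0 0 0 -1" --pt "0 -0.28 0 0 0 0 -1" --pt "0 -0.325 0 0 0 0 -1" --pt "0 -0.355 0 0 0 0 -1" --pt "0.0005 -0.375 0 0 0 0 -1" --pt "0.0005 -0.38 0 0 0 0 -1"

```text
clock: 28.1
tool_pos: [507.8, 151.6, 243.4]
tcp_rot: [-0.0, 0.986, 0.165, -0.0]
force: [0.9, -0.3, -0.4]
width: 27.6
grasp_force: 30.0
```

Call:
arm_command --pt "0 0 0.01 0 0 0 -1" --pt "0 0 0.03 0 0 0 -1" --pt "0 0 0.055 0 0 0 -1" --pt "0 0 0.085 0 0 0 -1" --pt "0 0 0.115 0 0 0 -1" --pt "0 0 0.145 0 0 0 -1" --pt "0 0 0.17 0 0 0 -1" --pt "0 0 0.185 0 0 0 -1" --pt "0 0 0.19 0 0 0 -1" --pt "0 0 0.19 0 0 0 -1"

```text
clock: 28.93
tool_pos: [508.2, 149.7, 166.9]
tcp_rot: [0.0, 0.986, 0.164, -0.001]
force: [-0.4, -0.2, -0.5]
width: 27.4
grasp_force: 30.0
```

```bash
python3 - <<'E'
from h import *
o=get_obs();print(o['clock'],o['tool_pos'],o['force'],o['tcp_rot'],o['width'])
E
```

```text
28.9333 [508.22530886 149.70482205 166.88791539] [-0.44760403 -0.21948237 -0.45429842] [ 1.22830692e-04  9.86473956e-01  1.63917199e-01 -5.20345311e-04] 27.40599800580616
```

Call:
arm_command --pt "0 0 0.01 0 0 0 -1" --pt "0 0 0.025 0 0 0 -1" --pt "0 0 0.04 0 0 0 -1" --pt "0 0 0.055 0 0 0 -1" --pt "0 0 0.07 0 0 0 -1" --pt "0 0 0.085 0 0 0 -1" --pt "0 0 0.1 0 0 0 -1" --pt "0 0 0.115 0 0 0 -1" --pt "0 0 0.125 0 0 0 -1" --pt "0 0 0.13 0 0 0 -1"

```text
clock: 29.77
tool_pos: [508.1, 150.0, 114.7]
tcp_rot: [0.0, 0.986, 0.164, -0.0]
force: [0.1, 0.4, -1.1]
width: 27.4
grasp_force: 30.0
```

Call:
arm_command --pt "0 0 0 0 0 0 -1" --pt "0 0 0.001 0 0 0 -1" --pt "0 0 0.003 0 0 0 -1" --pt "0 0 0.005 0 0 0 -1" --pt "0 0 0.007 0 0 0 -1" --pt "0 0 0.009 0 0 0 -1" --pt "0 0 0.01 0 0 0 -1" --pt "0 0 0.01 0 0 0 -1" --pt "0 0 0.01 0 0 0 -1" --pt "0 0 0.01 0 0 0 -1"

```text
clock: 30.6
tool_pos: [508.5, 150.1, 111.6]
tcp_rot: [0.0, 0.986, 0.164, 0.0]
force: [0.6, 0.4, -0.5]
width: 27.2
grasp_force: 30.0
```

Next I'll ease it down to light contact.

Call:
arm_command --pt "0 0 0.0005 0 0 0 -1" --pt "0 0 0.001 0 0 0 -1" --pt "0 0 0.0015 0 0 0 -1" --pt "0 0 0.002 0 0 0 -1" --pt "0 0 0.0025 0 0 0 -1" --pt "0 0 0.0025 0 0 0 -1" --pt "0 0 0.0025 0 0 0 -1" --pt "0 0 0.0025 0 0 0 -1" --pt "0 0 0.0025 0 0 0 -1" --pt "0 0 0.0025 0 0 0 -1"

```text
clock: 31.43
tool_pos: [508.6, 150.2, 111.0]
tcp_rot: [-0.0, 0.986, 0.164, 0.0]
force: [-1.1, 0.6, 5.0]
width: 27.2
grasp_force: 30.0
```

The foot is on the hole's floor. I'll relax the load slightly and release slowly.

Call:
arm_command --pt "0 0 -0.001 0 0 0 -1" --pt "0 0 -0.001 0 0 0 -1" --pt "0 0 -0.001 0 0 0 -0.35" --pt "0 0 -0.001 0 0 0 -0.3" --pt "0 0 -0.001 0 0 0 -0.2" --pt "0 0 -0.001 0 0 0 -0.1" --pt "0 0 -0.001 0 0 0 0.1" --pt "0 0 -0.001 0 0 0 0.3" --pt "0 0 -0.001 0 0 0 0.6" --pt "0 0 -0.001 0 0 0 1"

```text
clock: 32.27
tool_pos: [508.4, 150.1, 110.9]
tcp_rot: [0.0, 0.986, 0.164, -0.0]
force: [-0.5, 0.6, -0.3]
width: 63.2
grasp_force: 0.0
```

Call:
arm_command --pt "0 0 0 0 0 0 1" --pt "0 0 0 0 0 0 1" --pt "0 0 -0.01 0 0 0 1" --pt "0 0 -0.03 0 0 0 1" --pt "0 0 -0.06 0 0 0 1" --pt "0 0 -0.1 0 0 0 1" --pt "0 0 -0.15 0 0 0 1" --pt "0 0 -0.21 0 0 0 1" --pt "0 0 -0.27 0 0 0 1" --pt "0 0 -0.32 0 0 0 1"

```text
clock: 33.1
tool_pos: [508.6, 150.3, 241.5]
tcp_rot: [-0.0, 0.986, 0.164, 0.001]
force: [-0.2, 0.7, -0.1]
width: 91.6
grasp_force: 0.0
```

```bash
python3 - <<'E'
from h import *
o=get_obs();print(o['clock'],o['tool_pos'],o['force'],o['width'])
t=snap('side');V=cloud(t)
m=(V[...,2]>60)&(V[...,2]<180)&(abs(V[...,0]-508)<25)&(abs(V[...,1]-148)<25);q=V[m]
for z in range(65,180,10):
    r=q[abs(q[:,2]-z)<5]
    if len(r):print(z,len(r),r[:,0].min().round(1),r[:,0].max().round(1),np.percentile(r[:,1],5).round(1))
t0=cv2.imread('pics/side0.png');print([(n,float(np.abs(t['color'][v-6:v+7,u-6:u+7].astype(float)-t0[v-6:v+7,u-6:u+7]).mean().round(1))) for n,u,v in(('timer',390,230),('salt',384,192),('garlic',258,227),('honey',370,170),('spice',403,250))])
E
```

```text
33.1 [508.59784733 150.3129004  241.50170635] [-0.18860876  0.69768276 -0.07697166] 91.57664770257651
65 34 498.5 517.5 138.4
75 28 500.3 517.4 139.4
85 28 497.9 519.5 137.9
95 41 495.5 521.9 136.0
105 44 495.5 521.8 134.8
115 44 495.5 521.4 135.2
125 49 495.3 521.4 135.6
135 49 495.2 521.3 135.7
145 47 495.3 521.0 135.7
155 52 495.4 521.1 136.2
165 53 497.4 518.7 138.2
[('timer', 0.7), ('salt', 2.0), ('garlic', 0.8), ('honey', 0.7), ('spice', 0.9)]
```

The pusher stands upright and the bystanders are unmoved. I'll clear the arm and check the pods' height numerically from above.

Call:
arm_command --pt "-0.02 -0.02 -0.02 0 0 0 1" --pt "-0.04 -0.06 -0.05 0 0 0 1" --pt "-0.07 -0.12 -0.08 0 0 0 1" --pt "-0.1 -0.18 -0.1 0 0 0 1" --pt "-0.12 -0.24 -0.1 0 0 0 1" --pt "-0.14 -0.3 -0.1 0 0 0 1" --pt "-0.15 -0.34 -0.1 0 0 0 1" --pt "-0.15 -0.36 -0.1 0 0 0 1" --pt "-0.15 -0.37 -0.1 0 0 0 1" --pt "-0.15 -0.37 -0.1 0 0 0 1"

```text
clock: 33.98
tool_pos: [403.5, 270.9, 278.8]
tcp_rot: [0.0, 0.986, 0.165, -0.0]
force: [0.6, 0.4, -0.9]
width: 91.5
grasp_force: 0.0
```

```bash
python3 - <<'E'
from h import *
o=get_obs();print(o['clock'],o['tool_pos'],o['force'])
s=snap('top');W=cloud(s);P=W[165:182,312:328].reshape(-1,3);print(np.sort(P[:,2])[::12].round())
q=P[(P[:,2]>70)&(P[:,2]<90)];print(len(q),q.mean(0),q.min(0),q.max(0))
E
```

```text
33.9833 [403.48197315 270.94338888 278.81187576] [ 0.63573663  0.4424508  -0.93617643]
[ 37.  73.  75.  76.  77.  77.  78.  78.  78.  79.  79.  79.  80.  80.
  81.  83.  88.  96. 108. 111. 114. 117. 119.]
184 [563.62663737   6.34204349  78.64243258] [542.96424322 -12.3747215   70.55028886] [581.47666763  24.41618622  88.48901307]
```

The upper pod's top is at about 78.6 mm, matching two packed pods on a stop about 10.6 mm up. Handing in.

```bash
python3 -c "
from h import *
print(job_done())"
```

```text
the job is handed in; nothing more can be done
None
```

The job is handed in with no verdict returned: by my measurements both pods are packed on the stop, pressed at about 18 N for over a second (highest reading 18.9 N), the pusher stands upright in its stand, and the bystanders did not move.

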